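# Close the vial case

## Robot

A 6-joint arm with a two-finger parallel gripper is mounted at the origin on the work surface. World frame = base frame: x ahead of the robot, y to its left, z up, the work surface at z = 0. Lengths are in m, angles in rad, forces in N, time in s.
With the tool pointing down it reaches from about 0.35 to 0.975 m from the base axis. Payload 4.9 kg.
Tool frame: the origin (TCP) lies on the centre line of the jaws, within the pads' length; the fingertips stand 14 mm ahead of it and the grasp point (between the pads) lies 5 mm behind it (manip.nose_length is the distance from the TCP to the fingertips, in m); z points along the fingers, y is the line along which they close (so a half turn about z gives the same grasp; the last joint's range is limited). The gripper opens to 85 mm and grips with 20 to 120 N. Pads are 22 mm wide; open, the fingers measure 114 mm over their backs; the gripper's body (76 mm by 85 mm) begins 54 mm behind the grasp point. The pads swing forward as they close: fully open they stand 13 mm farther back than shut.
Start: joints at [-1.251, 0.053, 1.613, -0, 1.476, -0.119], TCP at [0.266, -0.566, 0.245] pointing down, gripper open.
Joint ranges: [-3.01, 3.01], [-1.01, 2.22], [0.06, 2.58], [-1.02, 4.17], [0.09, 2.62], [-3.14, 3.14]. Speed limits (rad/s): [2.57, 2.57, 3.14, 3.14, 3.14, 3.14].

## Interface

Orientations are given as a unit quaternion [w, x, y, z].
In Python, from plant import manip, imaging gives the robot as it stands.
- The arm moves only by the tool play_rows, never from a script. Its argument "commands" is a list of rows, each a list of 6 numbers: the shift along the tool's x, y, z in mm, then the turn, a rotation vector about the tool's x, y, z in degrees. A call has 1 to 5 rows; each row shifts and turns the commanded pose from where the row before left it, along the tool's axes as they then stand; what a row does not reach is not made up. A row lasts 1/12 s, in which the tool goes at most 41.7 mm and 7.16 degrees, less where a joint would pass 70% of its speed; a pose out of reach is approached as far as the arm can. A call is refused whole if a number of a shift passes 41.7 or a number of a turn 7.16, either way. A call with a gripper value outside its range is refused whole. "hand" is the finger opening in mm, from 0 to 85.4, set as the call begins (left out, the last holds). The fingers move at their own pace and stop on an object; the grip force is fixed at half the most. Time passes only in rows, so rows that do not move let the fingers close. It gives the time, the measured TCP pose, the force, the opening and the grip force at its end, in the units of the state.
- manip.state(): the state, without advancing time (a new reading comes with each control period).
- imaging.grab_frame(name): name is "scene" or "top" or "wrist"; returns a dict with "image" (384x512x3 uint8, red, green, blue), "fx", "fy", "cx", "cy" (pixels), "k1" (the pictures are not rectified: a ray, as slopes to the right and down, at radius r is drawn at 1 + k1 r^2 times it, then the intrinsics apply), "R" (3x3) and "t" (3): a world point X has camera coordinates R X + t; the wrist camera has in their place "mount" (4x4, takes a point from camera to tool coordinates, whose origin is the TCP and whose axes are the flange's). Camera axes: x right, y down, z forward; pixel columns grow to the right and rows downward; lengths in m; the calibration is good to about 2 mm. A picture is of the moment at which its call begins: read the wrist's pose just before it. There is no depth.
- manip.job_done(): hands the job in; it is judged then, once.
The state is a dict: "time": time; "joint_pos": joint angles; "joint_vel": joint speeds; "joint_efforts": joint torques, N m; "tool_pos": TCP position; "tool_rot": TCP orientation; "contact_force": force on the tool from outside, world axes, zero at the start; "ft_torque": the same for the moment, N m; "gripper_width": opening from 0.0 (shut) to 1.0 (fully open); "grasp_force": force on a finger pad.
Only numpy, scipy, OpenCV 4.12 (cv2) and the standard library are available. Lean on these libraries where they do the work, as an engineer would, in place of code of your own. Each camera call takes 0.05 s, during which the arm holds its last target. There are 200 camera calls.

## Task

Close up the vial case on the bench: with your fingertips push the upright inner flap down until it lies flat over the vials, and only then swing the hinged lid over and press it fully shut. Push only: leave the vials in their holes, and do not move or tip the beaker, bottles, flask, cap and spatula standing around it. Finish with the hand clear of the case.

Things in the scene. Friction and masses are not known exactly. Their poses are not given: they have to be found in the camera images.
- case: grey plastic sample case fixed to the bench, 150 mm (its x) by 230 mm (its y) by 70 mm high, walls 5 mm. Origin: centre of its underside. Its +x points to the side where the lid is hinged, its z is up. It stands turned by an angle that changes from run to run.
- lid (a joint): opening angle of the case's lid, rad: 0 fully shut, grows as it opens, about 1.57 upright, stop at 1.95 (leaning back). The hinge is stiff (0.35 N m): the lid stays wherever it is left.
- lid_hinge (a point): middle of the lid's hinge line, which runs along the case's y on the top of its +x wall, 70 mm above the bench. Lid: grey tray, 150 mm from hinge to free edge, 230 mm wide, its outer face 28 mm from the hinge plane (ribs 1.5 mm more are only visual). No handle.
- lid_edge (a point): middle of the lid's free edge, on the outer face: 150 mm from the hinge and 28 mm outwards. With the lid open the outer face looks away from the case's inside, to the case's +x; with it shut it looks up, 98 mm above the bench.
- flap (a joint): angle of the inner flap, rad: 0 folded flat over the vials, grows as it is raised, about 1.57 upright, stop at 1.75. Stiff hinge (0.08 N m): it stays where it is left, no spring or catch.
- flap_hinge (a point): middle of the flap's hinge line, which runs along the case's y, 64 mm above the bench, 55 mm from the case's centre towards the side opposite the lid's hinge (case x = -55 mm). The case's rim on that side is 20 mm further out, 70 mm high.
- flap_edge (a point): middle of the flap's free edge. Flap: plain aluminium plate 85 mm from hinge to free edge, 196 mm wide, 4 mm thick. It folds towards the lid's hinge; flat, its top lies 66 mm above the bench, just inside the rim. It would be in the way of the closing lid if left up.
- vial0: small amber vial with white cap, 22 mm across, 48 mm tall, loose in a hole of the black block in the case, at case x = -8, y = -75 mm. Origin: centre of its underside, 10 mm above the bench; its top is 4 mm below the folded flap.
- vial1: small amber vial with white cap, 22 mm across, 48 mm tall, loose in a hole of the black block in the case, at case x = -8, y = -25 mm. Origin: centre of its underside, 10 mm above the bench; its top is 4 mm below the folded flap.
- vial2: small amber vial with white cap, 22 mm across, 48 mm tall, loose in a hole of the black block in the case, at case x = -8, y = 25 mm. Origin: centre of its underside, 10 mm above the bench; its top is 4 mm below the folded flap.
- vial3: small amber vial with white cap, 22 mm across, 48 mm tall, loose in a hole of the black block in the case, at case x = -8, y = 75 mm. Origin: centre of its underside, 10 mm above the bench; its top is 4 mm below the folded flap.
- beaker: open glass beaker, 68 mm across, 85 mm tall, standing beyond one end of the case. Not part of the work. Origin: centre of its underside.
- cap: loose white screw cap, 40 mm across, 16 mm high, lying on the bench in front of the case. Not part of the work. Origin: centre of its underside.
- spatula: steel spatula, 170 mm long, lying on the bench behind the case (the hinge side). Not part of the work. Origin: near its middle.
- bottle_a: amber bottle, 60 mm across, 145 mm tall, to one side. Not part of the work. Origin: centre of its underside.
- bottle_b: the same kind of amber bottle, to one side. Not part of the work. Origin: centre of its underside.
- flask: conical glass flask, 80 mm across the foot, 120 mm tall, to one side. Not part of the work. Origin: centre of its underside.
There are look-alikes about, which are no part of the job. What is shaped like the beaker but brown is not meant.

How it is judged:
On the way, in this order (a step that is already met when the one before it is completed fails the run):
1. the flap is folded flat over the vials while the lid still stands open (value of joint flap below 0.08 rad and value of joint lid above 1 rad), for 0.2 s.
2. the lid is swung fully shut over the folded flap (value of joint lid below 0.05 rad and value of joint flap below 0.1 rad), for 0.2 s.
At the end, for the whole second after the job is handed in: Lid shut to within 0.05 rad and at rest, flap beneath it within 0.10 rad of flat, every vial in its hole (underside under 20 mm above the bench); beaker, bottles, flask, cap and spatula within 30 mm of where they were, the standing glassware upright within 0.3 rad (all of step 2 and velocity of joint lid between -0.05 and 0.05 rad/s and z of each of vial0, vial1, vial2, vial3 in the frame of case below 0.02 m and distance of each of beaker, cap, spatula, bottle_a, bottle_b, flask from where it was at the start of the episode below 0.03 m and angle between each of beaker, bottle_a, bottle_b, flask's own z axis and vertical below 0.3 rad); the robot touches nothing.
It fails at once if the lid is swung down (below 0.9 rad) while the flap is still up (above 0.25 rad) (value of joint lid below 0.9 rad and value of joint flap above 0.25 rad).
It fails at once if a vial is lifted out of its hole or carried (20 mm) (z of any of vial0, vial1, vial2, vial3 in the frame of case above 0.02 m or distance of any of vial0, vial1, vial2, vial3 from where it was at the start of the episode above 0.025 m).
It fails at once if a bystander is moved more than 30 mm, lifted or tipped over (distance of any of beaker, cap, spatula, bottle_a, bottle_b, flask from where it was at the start of the episode above 0.03 m or angle between any of beaker, bottle_a, bottle_b, flask's own z axis and vertical above 0.3 rad).
It also fails if it takes over 54 s, if anything falls off the work surface, if the arm or the gripper's body presses on something with over 40 N, if the wrist force passes 120 N, or if a joint passes its speed limit or range.

## Working session

There is one attempt and no reset: what is moved stays moved. The work goes in short steps, Python scripts to look and compute and a tool call to move; the robot and the scene stay as the last step left them, time stands still between calls to the robot, and variables do not carry over. Pictures are saved under pics/ and viewed, at most 10 in all, crops included, and the job is handed in when it is done.

Besides the shell and the picture viewer there is one more tool, called by a JSON object that holds its "name" and its "arguments", one argument or row to a line. play_rows: Moves the arm, as the interface text tells. Its arguments: {"type":"object","properties":{"commands":{"type":"array","items":{"type":"array","items":{"type":"number"}}},"hand":{"type":"number"}},"required":["commands"]}

```bash
mkdir -p pics; ls
python3 - <<'E'
from plant import manip, imaging
import cv2,pickle
s=manip.state();print(s)
d={}
for n in("scene","top"):
    f=imaging.grab_frame(n);d[n]=f
    cv2.imwrite(f"pics/{n}0.png",f["image"][:,:,::-1])
    print(n,f["fx"],f["cx"],f["cy"],f["k1"],f["R"],f["t"])
pickle.dump(d,open("d0.pkl","wb"))
E
```

```text
pics
{'time': 0.0, 'joint_pos': array([-1.25096409e+00,  5.33493802e-02,  1.61426738e+00,  3.17413474e-05,
        1.47600486e+00, -1.19001218e-01]), 'joint_vel': array([ 0.00365829, -0.00058829,  0.00131597, -0.00212104, -0.00084445,
       -0.00078329]), 'joint_efforts': array([ 7.92059072e-04, -3.93679941e+01, -3.70175457e+01, -2.35314377e-05,
        7.08013598e-03, -1.96632151e-06]), 'tool_pos': array([ 0.26537486, -0.56521849,  0.24408353]), 'tool_rot': array([-1.01095565e-03,  9.76024399e-01,  2.17658779e-01, -8.59803368e-05]), 'contact_force': array([-0.01042558,  0.00564822, -0.03589383]), 'ft_torque': array([0.00347264, 0.02187444, 0.019244  ]), 'grasp_force': 0.0, 'gripper_width': 0.9990097359239204}
scene 435.5911899203392 250.874482662855 195.62000041335858 -0.16418579595309982 [[-0.82085484  0.570744    0.02118057]
 [ 0.31035382  0.47687479 -0.82235694]
 [-0.47945577 -0.66846221 -0.56857756]] [ 0.50462484 -0.10580451  1.83310162]
top 363.1104876648158 256.6504918611839 191.43754567902678 0.008938758900866378 [[ 0.02745985 -0.9994686  -0.01756351]
 [-0.99212054 -0.02510095 -0.12274678]
 [ 0.1222407   0.02079573 -0.9922826 ]] [-0.00766997  0.62667745  1.10883139]
```

View pics/scene0.png

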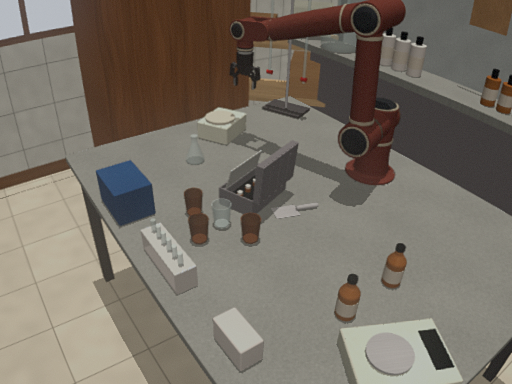

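View pics/top0.png

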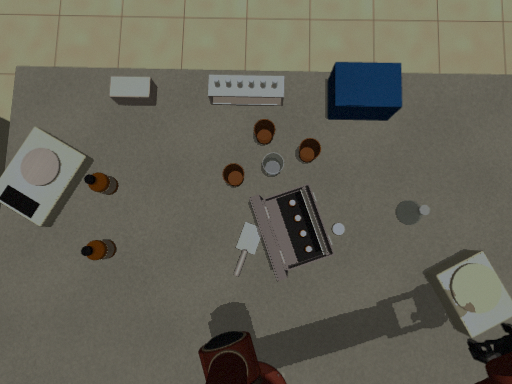

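The scene view shows the case near (255,190). In the top view it is near (290,228), with the lid on the left (+y), the flap's thin edge on the right near (318,222), and the cap at (338,229). The clear beaker is at (272,164), with brown look-alikes at (264,131), (308,150) and (233,175). The spatula is at (245,245), the flask at (408,212), and the bottles at (98,183) and (95,250). Next is a close crop.

Run:
```python
import cv2,numpy as np
a=cv2.imread("pics/top0.png")[170:295,225:360];b=cv2.imread("pics/scene0.png")[135:250,170:330]
cv2.imwrite("pics/ctop.png",cv2.resize(a,None,fx=4.6,fy=4.6,interpolation=cv2.INTER_CUBIC))
cv2.imwrite("pics/cscene.png",cv2.resize(b,None,fx=5,fy=5,interpolation=cv2.INTER_CUBIC))
```

```text
(no output)
```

View pics/ctop.png

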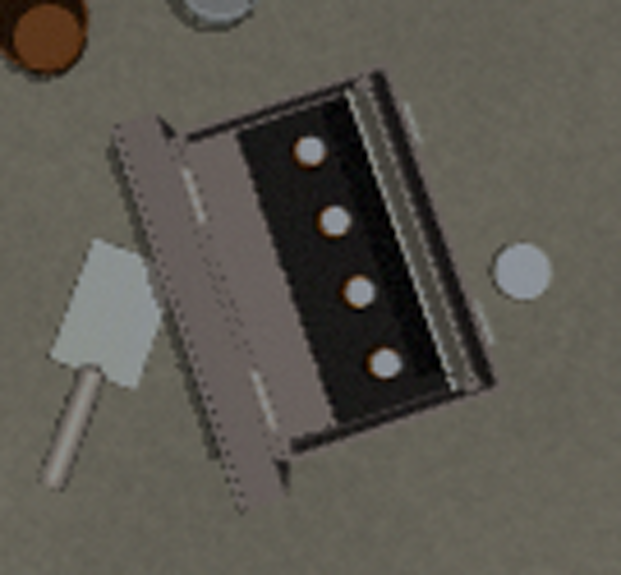

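View pics/cscene.png

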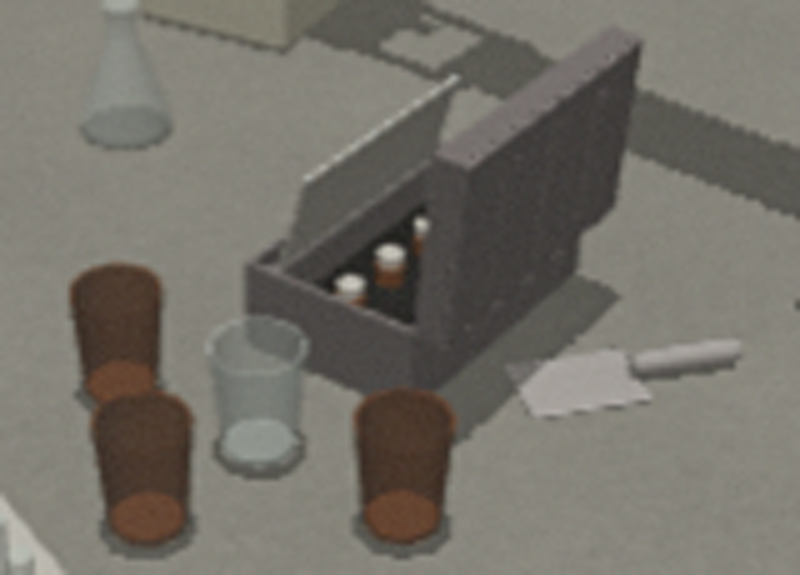

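The crops confirm the choice: the lid leans open past upright, the flap stands near its hinge, and there are four vial caps at crop (310,151), (335,221), (359,291) and (385,363). The only clear beaker is the one behind the far end. Now I'll fit the case pose and joint angles.

```bash
cat > h.py <<'E'
import numpy as np,pickle,cv2
from scipy.optimize import least_squares
d=pickle.load(open("d0.pkl","rb"))
def proj(f,X):
    c=np.atleast_2d(X)@f["R"].T+f["t"]; s=c[:,:2]/c[:,2:]; s=s*(1+f["k1"]*(s**2).sum(1,keepdims=True))
    return s*[f["fx"],f["fy"]]+[f["cx"],f["cy"]]
def ray(f,p,z):
    s0=(np.array(p,float)-[f["cx"],f["cy"]])/[f["fx"],f["fy"]]; s=s0.copy()
    for _ in range(20): s=s0/(1+f["k1"]*(s@s))
    r=f["R"].T@np.r_[s,1]; o=-f["R"].T@f["t"]; return o+r*(z-o[2])/r[2]
def c2w(p,X):
    c,s=np.cos(p[2]),np.sin(p[2]); X=np.atleast_2d(X)
    return np.c_[p[0]+c*X[:,0]-s*X[:,1],p[1]+s*X[:,0]+c*X[:,1],X[:,2]]
def lid(a,y,r=.15,o=.028): # r along lid, o outward
    return [.075-r*np.cos(a)+o*np.sin(a),y,.07+r*np.sin(a)+o*np.cos(a)]
def flap(a,y,r=.085): return [-.055+r*np.cos(a),y,.064+r*np.sin(a)]
E
python3 - <<'E'
from h import *
T,S=d["top"],d["scene"]
tp=lambda x,y:np.array([225+x/4.6,170+y/4.6])
sp=lambda x,y:np.array([170+x/5,135+y/5])
tv=[tp(310,151),tp(335,221),tp(359,291),tp(385,363)]
V=np.array([[-.008,y,.058] for y in(-.075,-.025,.025,.075)])
W=np.array([ray(T,p,.058) for p in tv]);print(W, np.linalg.norm(W[3]-W[0]))
def res(q):
    p=q[:3]; r=[proj(T,c2w(p,V))-tv]
    r.append(proj(T,c2w(p,[[-.075,-.115,.07],[-.075,.115,.07]]))-[tp(382,72),tp(494,384)])
    r.append(proj(S,c2w(p,[lid(q[3],-.115),lid(q[3],.115)]))-[sp(468,165),sp(640,42)])
    r.append(proj(T,c2w(p,[lid(q[3],-.115),lid(q[3],.115)]))-[tp(115,125),tp(240,510)])
    r.append(proj(S,c2w(p,[flap(q[4],-.098),flap(q[4],.098)]))-[sp(305,180),sp(458,78)])
    return np.concatenate(r).ravel()
m=least_squares(res,[.5,-.1,1.8,1.8,1.6],loss="soft_l1");print(m.x,"\n",res(m.x).reshape(-1,2).round(1))
np.save("q.npy",m.x);p=m.x[:3]
print("flap edge/hinge",c2w(p,[flap(m.x[4],0),[-.055,0,.064],lid(m.x[3],0),[.075,0,.07]]))
for n,px,z in(("beaker",(272,168),0),("cap",(338,229),.016),("flask",(405,213),0),("sp",(247,238),0)):
    w=ray(T,px,z);e=w[:2]-p[:2];c,s=np.cos(p[2]),np.sin(p[2]);print(n,w,"case",c*e[0]+s*e[1],-s*e[0]+c*e[1])
E
```

```text
[[ 0.59163207 -0.10287163  0.058     ]
 [ 0.54515603 -0.12024705  0.058     ]
 [ 0.4991704  -0.13676663  0.058     ]
 [ 0.45242154 -0.15443082  0.058     ]] 0.14845175024795204
[ 0.51992603 -0.12006154  1.92389475  1.63187536  1.28511759] 
 [[-0.4 -0.5]
 [-0.4 -0.3]
 [-0.2 -0. ]
 [-0.3  0. ]
 [ 0.6 -2.9]
 [ 2.1  1.2]
 [-0.4 -0.3]
 [ 0.4 -1.8]
 [-1.  -0.1]
 [ 0.2  0.1]
 [ 0.2 -0.2]
 [ 0.5 -1.2]]
flap edge/hinge [[ 0.53066203 -0.14919242  0.145555  ]
 [ 0.5389454  -0.17166835  0.064     ]
 [ 0.48115973 -0.01487376  0.21801114]
 [ 0.49399052 -0.0496886   0.07      ]]
beaker [ 0.71036613 -0.03869086  0.        ] case 0.01049510301921687 -0.20682956911720132
cap [ 0.51611277 -0.2515947   0.016     ] case -0.12209967590361248 0.049063053518425014
flask [ 0.57364807 -0.46912101  0.        ] case -0.3461019656142661 0.07029941413725879
sp [0.47975708 0.03656734 0.        ] case 0.16085647387723687 -0.0164725634348179
```

{"name": "play_rows", "arguments": {
  "commands": [
    [0, 0, 0, 0, 0, 4.6],
    [35, -18, 0, 0, 0, 0],
    [35, -18, 0, 0, 0, 0],
    [35, -18, 0, 0, 0, 0],
    [35, -18, 0, 0, 0, 0]
  ],
  "hand": 0
}}

```text
time: 0.52
tool_pos: [0.3719, -0.4478, 0.2446]
tool_rot: [-0.0, 0.984, 0.178, -0.0]
contact_force: [0.8, -0.2, -0.3]
gripper_width: 0.298
grasp_force: 0.0
```

{"name": "play_rows", "arguments": {
  "commands": [
    [35, -18, 0, 0, 0, 0],
    [35, -18, 0, 0, 0, 0],
    [35, -18, 0, 0, 0, 0],
    [35, -18, 0, 0, 0, 0],
    [35, -18, 0, 0, 0, 0]
  ]
}}

```text
time: 0.93
tool_pos: [0.5044, -0.3017, 0.2448]
tool_rot: [-0.0, 0.984, 0.178, -0.0]
contact_force: [0.2, -0.3, -0.2]
gripper_width: -0.001
grasp_force: 0.0
```

{"name": "play_rows", "arguments": {
  "commands": [
    [35, -18, 0, 0, 0, 0],
    [35, -18, 0, 0, 0, 0],
    [20, -9, 0, 0, 0, 0],
    [0, 0, 0, 0, 0, 0]
  ]
}}

```text
time: 1.27
tool_pos: [0.5742, -0.2262, 0.2446]
tool_rot: [-0.001, 0.984, 0.181, 0.0]
contact_force: [0.3, 0.0, -0.8]
gripper_width: -0.001
grasp_force: 0.0
```

```bash
cat > st.py <<'E'
from h import *
from plant import manip
from scipy.spatial.transform import Rotation as Ro
s=manip.state();p=np.load("q.npy")[:3];e=s["tool_pos"]-[p[0],p[1],0]
M=Ro.from_euler("z",p[2]).as_matrix()
R=Ro.from_quat(np.roll(s["tool_rot"],-1)).as_matrix()
print("t",s["time"],"TCP case mm",(M.T@e*1000).round(1),"F case",(M.T@s["contact_force"]).round(1),"w",s["gripper_width"])
print("tool axes in case\n",(M.T@R).round(2))
E
python3 - <<'E'
import st,cv2
from plant import imaging
f=imaging.grab_frame("scene");cv2.imwrite("pics/s1.png",cv2.resize(f["image"][60:250,150:360,::-1],None,fx=3,fy=3))
E
```

```text
t 1.2667 TCP case mm [-118.4  -14.2  244.6] F case [-0.1 -0.3 -0.8] w -0.0005344124871156056
tool axes in case
 [[ 0.01 -1.    0.  ]
 [-1.   -0.01 -0.  ]
 [ 0.   -0.   -1.  ]]
```

View pics/s1.png

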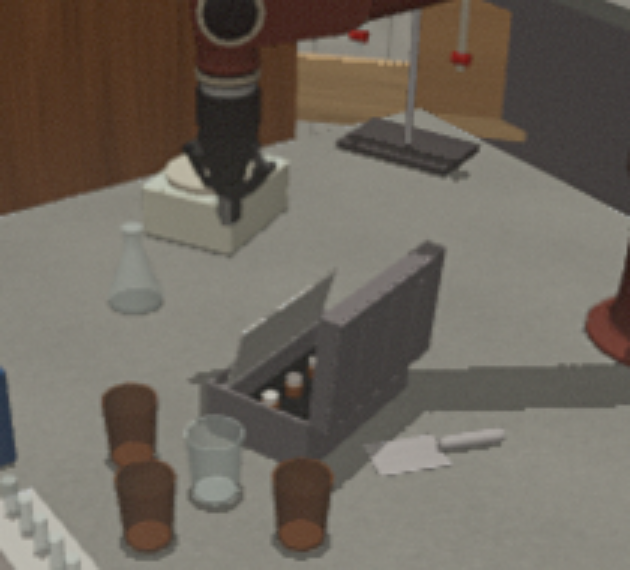

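The closed fingers hang behind the flap near (230,205), above everything. I'll come down and push the flap.

{"name": "play_rows", "arguments": {
  "commands": [
    [0, 0, 35, 0, 0, 0],
    [0, 0, 35, 0, 0, 0],
    [0, 0, 35, 0, 0, 0],
    [0, 0, 0, 0, 0, 0]
  ]
}}

```text
time: 1.65
tool_pos: [0.5664, -0.2283, 0.1312]
tool_rot: [-0.005, 0.984, 0.178, -0.006]
contact_force: [-0.4, -0.4, -2.1]
gripper_width: 0.004
grasp_force: 0.0
```

{"name": "play_rows", "arguments": {
  "commands": [
    [0, -18, 0, 0, 0, 0],
    [0, -18, 0, 0, 0, 0],
    [0, -16, 0, 0, 0, 0],
    [0, -15, 0, 0, 0, 0],
    [0, 0, 0, 0, 0, 0]
  ]
}}

```text
time: 2.07
tool_pos: [0.5481, -0.1655, 0.1414]
tool_rot: [0.0, 0.984, 0.179, 0.0]
contact_force: [0.9, -0.8, -0.7]
gripper_width: -0.001
grasp_force: 0.0
```

{"name": "play_rows", "arguments": {
  "commands": [
    [0, -8, 4, 0, 0, 0],
    [0, -8, 4, 0, 0, 0],
    [0, -5, 4, 0, 0, 0],
    [0, -5, 4, 0, 0, 0],
    [0, 0, 0, 0, 0, 0]
  ]
}}

```text
time: 2.48
tool_pos: [0.5386, -0.1417, 0.1228]
tool_rot: [-0.001, 0.984, 0.179, -0.001]
contact_force: [0.6, 0.3, -0.2]
gripper_width: -0.004
grasp_force: 0.0
```

```bash
python3 -c "import st"
```

```text
t 2.4833 TCP case mm [-26.8 -10.  122.8] F case [ 0.1 -0.7 -0.2] w -0.003534005305690914
tool axes in case
 [[ 0.01 -1.    0.  ]
 [-1.   -0.01  0.  ]
 [-0.   -0.   -1.  ]]
```

{"name": "play_rows", "arguments": {
  "commands": [
    [0, -6, 4, 0, 0, 0],
    [0, -5, 5, 0, 0, 0],
    [0, -3, 5, 0, 0, 0],
    [0, -3, 6, 0, 0, 0],
    [0, -2, 6, 0, 0, 0]
  ]
}}

```text
time: 2.9
tool_pos: [0.5326, -0.1244, 0.0976]
tool_rot: [-0.0, 0.984, 0.178, -0.0]
contact_force: [-0.3, -0.2, 0.6]
gripper_width: 0.003
grasp_force: 0.5
```

{"name": "play_rows", "arguments": {
  "commands": [
    [0, -2, 6, 0, 0, 0],
    [0, -1, 5, 0, 0, 0],
    [0, 0, 3, 0, 0, 0],
    [0, 0, 0, 0, 0, 0]
  ]
}}

```text
time: 3.23
tool_pos: [0.5311, -0.1219, 0.0831]
tool_rot: [-0.0, 0.984, 0.178, -0.001]
contact_force: [-0.6, -0.4, -0.3]
gripper_width: -0.001
grasp_force: 0.0
```

Run:
```python
import st,cv2
from plant import imaging
f=imaging.grab_frame("scene");cv2.imwrite("pics/s2.png",cv2.resize(f["image"][60:250,150:360,::-1],None,fx=3,fy=3))
```

```text
t 3.2333 TCP case mm [-5.6 -9.8 83.1] F case [-0.1  0.7 -0.3] w -0.0005190836897818768
tool axes in case
 [[ 0.01 -1.    0.  ]
 [-1.   -0.01  0.  ]
 [-0.   -0.   -1.  ]]
```

View pics/s2.png

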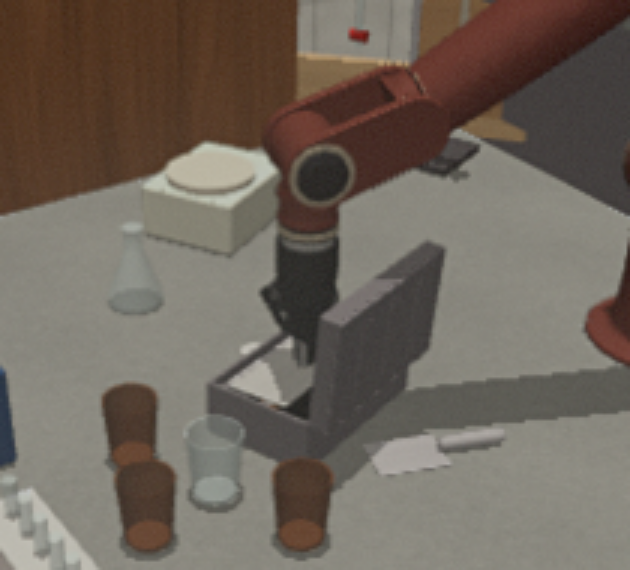

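The flap is nearly flat under the fingertips (270,375). I'll press until the force shows.

{"name": "play_rows", "arguments": {
  "commands": [
    [0, 0, 2, 0, 0, 0],
    [0, 0, 1, 0, 0, 0],
    [0, 0, 0, 0, 0, 0]
  ]
}}

```text
time: 3.53
tool_pos: [0.5319, -0.1223, 0.0813]
tool_rot: [0.0, 0.984, 0.178, 0.0]
contact_force: [-0.5, 0.5, 0.6]
gripper_width: -0.001
grasp_force: 0.0
```

{"name": "play_rows", "arguments": {
  "commands": [
    [0, 0, 1, 0, 0, 0],
    [0, 0, 0, 0, 0, 0]
  ]
}}

```text
time: 3.7
tool_pos: [0.5319, -0.1222, 0.0804]
tool_rot: [0.0, 0.984, 0.178, 0.0]
contact_force: [0.4, 0.7, 0.6]
gripper_width: -0.001
grasp_force: 0.0
```

{"name": "play_rows", "arguments": {
  "commands": [
    [0, 0, 1, 0, 0, 0],
    [0, 0, 0, 0, 0, 0]
  ]
}}

```text
time: 3.87
tool_pos: [0.532, -0.1222, 0.08]
tool_rot: [0.0, 0.984, 0.178, 0.0]
contact_force: [-1.3, 0.6, 4.5]
gripper_width: -0.001
grasp_force: 2.2
```

{"name": "play_rows", "arguments": {
  "commands": [
    [0, 0, 1, 0, 0, 0],
    [0, 0, 0.5, 0, 0, 0],
    [0, 0, 0, 0, 0, 0],
    [0, 0, 0, 0, 0, 0],
    [0, 0, 0, 0, 0, 0]
  ]
}}

```text
time: 4.28
tool_pos: [0.532, -0.1223, 0.0799]
tool_rot: [0.0, 0.984, 0.178, -0.0]
contact_force: [-6.4, 1.0, 12.7]
gripper_width: -0.001
grasp_force: 6.1
```

{"name": "play_rows", "arguments": {
  "commands": [
    [0, 0, -10, 0, 0, 0],
    [0, 0, -30, 0, 0, 0],
    [0, 0, -40, 0, 0, 0],
    [0, 0, -40, 0, 0, 0],
    [0, 0, -40, 0, 0, 0]
  ]
}}

```text
time: 4.7
tool_pos: [0.5313, -0.1219, 0.2393]
tool_rot: [-0.0, 0.984, 0.178, -0.0]
contact_force: [2.1, -0.8, 0.3]
gripper_width: -0.003
grasp_force: 0.0
```

{"name": "play_rows", "arguments": {
  "commands": [
    [0, 0, -35, 0, 0, 0],
    [0, -39, 0, 0, 0, 0],
    [0, -39, 0, 0, 0, 0],
    [0, -39, 0, 0, 0, 0],
    [0, -39, 0, 0, 0, 0]
  ]
}}

```text
time: 5.12
tool_pos: [0.4763, 0.0251, 0.2732]
tool_rot: [0.0, 0.984, 0.178, 0.001]
contact_force: [0.5, -0.2, 0.4]
gripper_width: 0.001
grasp_force: 0.0
```

{"name": "play_rows", "arguments": {
  "commands": [
    [0, 0, 0, 0, 0, 0],
    [0, 0, 0, 0, 0, 0]
  ]
}}

```text
time: 5.28
tool_pos: [0.4765, 0.0255, 0.273]
tool_rot: [0.0, 0.984, 0.18, 0.001]
contact_force: [-0.3, -0.9, 0.2]
gripper_width: -0.002
grasp_force: 0.0
```

Run:
```python
import st,cv2
from plant import imaging
f=imaging.grab_frame("scene");cv2.imwrite("pics/s3.png",cv2.resize(f["image"][60:250,150:360,::-1],None,fx=3,fy=3))
```

```text
t 5.2833 TCP case mm [151.6  -9.6 273. ] F case [-0.8  0.6  0.2] w -0.0016587183656461217
tool axes in case
 [[ 0.01 -1.   -0.  ]
 [-1.   -0.01 -0.  ]
 [ 0.    0.   -1.  ]]
```

View pics/s3.png

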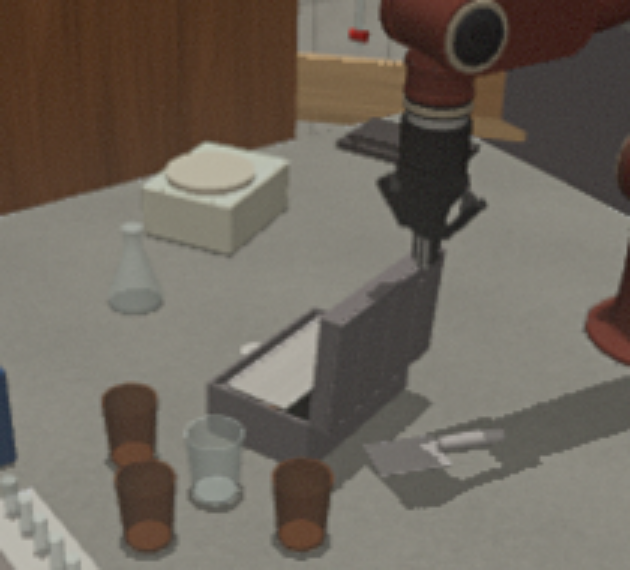

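The flap lies flat (265,370). The fingertips appear at about (428,265), so I'll check that against the geometry.

Run:
```python
from h import *
p=np.load("q.npy");S=d["scene"]
f=lambda X:((proj(S,X)-[150,60])*3).round()
print(-S["R"].T@S["t"])
print("tip",f([.4765,.0255,.259]),"lid outer/inner edge",f(c2w(p[:3],[lid(p[3],y,.15,o) for o in(.028,0) for y in(-.115,0,.115)])))
```

```text
[1.32595172 0.98780306 0.94456313]
tip [[423. 263.]] lid outer/inner edge [[340. 323.]
 [395. 282.]
 [445. 245.]
 [318. 314.]
 [375. 273.]
 [425. 237.]]
```

{"name": "play_rows", "arguments": {
  "commands": [
    [0, 0, 30, 0, 0, 0],
    [0, 0, 31, 0, 0, 0],
    [0, 10, 0, 0, 0, 0],
    [0, 10, 0, 0, 0, 0],
    [0, 10, 0, 0, 0, 0]
  ]
}}

```text
time: 5.75
tool_pos: [0.4882, -0.0057, 0.2129]
tool_rot: [-0.0, 0.984, 0.178, -0.0]
contact_force: [-2.8, 1.9, 1.5]
gripper_width: 0.001
grasp_force: 1.7
```

{"name": "play_rows", "arguments": {
  "commands": [
    [0, 8, 0, 0, 0, 0],
    [0, 8, 0, 0, 0, 0],
    [0, 8, 0, 0, 0, 0],
    [0, 0, 0, 0, 0, 0]
  ]
}}

```text
time: 6.08
tool_pos: [0.4975, -0.0285, 0.2134]
tool_rot: [0.001, 0.984, 0.178, 0.002]
contact_force: [0.1, 0.4, -0.1]
gripper_width: -0.003
grasp_force: 0.0
```

```bash
python3 -c "import st"
```

```text
t 6.0833 TCP case mm [ 93.7 -10.6 213.4] F case [ 0.4 -0.2 -0.1] w -0.0030885546488509485
tool axes in case
 [[ 0. -1. -0.]
 [-1. -0. -0.]
 [ 0.  0. -1.]]
```

{"name": "play_rows", "arguments": {
  "commands": [
    [0, 12, 1, 0, 0, 0],
    [0, 12, 2, 0, 0, 0],
    [0, 12, 3, 0, 0, 0],
    [0, 12, 4, 0, 0, 0],
    [0, 0, 0, 0, 0, 0]
  ]
}}

```text
time: 6.5
tool_pos: [0.5131, -0.0739, 0.2006]
tool_rot: [0.001, 0.984, 0.177, -0.001]
contact_force: [-1.2, -0.3, -0.2]
gripper_width: 0.002
grasp_force: 0.0
```

{"name": "play_rows", "arguments": {
  "commands": [
    [0, 12, 5, 0, 0, 0],
    [0, 11, 6, 0, 0, 0],
    [0, 10, 7, 0, 0, 0],
    [0, 10, 8, 0, 0, 0],
    [0, 0, 0, 0, 0, 0]
  ]
}}

```text
time: 6.92
tool_pos: [0.5274, -0.1134, 0.1732]
tool_rot: [-0.0, 0.984, 0.178, -0.001]
contact_force: [-0.5, -0.7, -0.1]
gripper_width: 0.0
grasp_force: 0.0
```

Run:
```python
import st,cv2
from plant import imaging
f=imaging.grab_frame("scene");cv2.imwrite("pics/s4.png",cv2.resize(f["image"][60:250,150:360,::-1],None,fx=3,fy=3))
```

```text
t 6.9167 TCP case mm [  3.7  -9.3 173.2] F case [-0.5  0.7 -0.1] w 0.00015698285788055445
tool axes in case
 [[ 0. -1.  0.]
 [-1. -0.  0.]
 [-0. -0. -1.]]
```

View pics/s4.png

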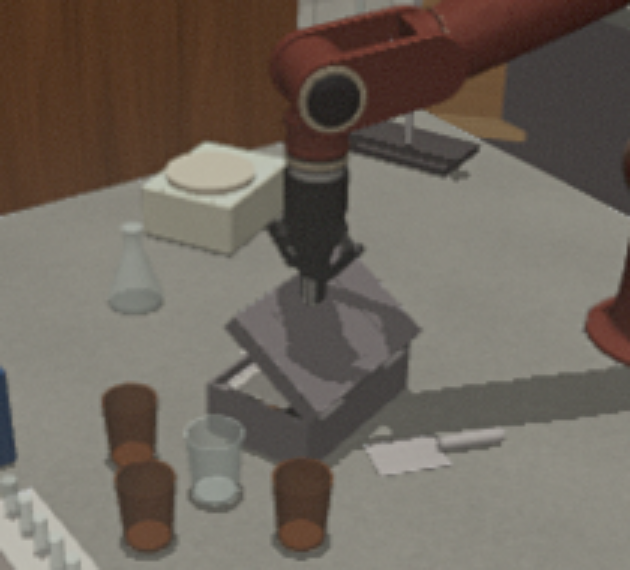

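The lid is about half closed under the fingertip (312,300), and the flap is still flat. I'll continue down the arc.

{"name": "play_rows", "arguments": {
  "commands": [
    [0, 7, 7, 0, 0, 0],
    [0, 7, 8, 0, 0, 0],
    [0, 6, 9, 0, 0, 0],
    [0, 5, 9, 0, 0, 0],
    [0, 0, 0, 0, 0, 0]
  ]
}}

```text
time: 7.38
tool_pos: [0.5359, -0.1357, 0.1401]
tool_rot: [-0.001, 0.984, 0.178, -0.001]
contact_force: [-0.1, -0.6, -0.3]
gripper_width: -0.002
grasp_force: 0.0
```

{"name": "play_rows", "arguments": {
  "commands": [
    [0, 4, 8, 0, 0, 0],
    [0, 3, 7, 0, 0, 0],
    [0, 2, 6, 0, 0, 0],
    [0, 1, 4, 0, 0, 0],
    [0, 0, 0, 0, 0, 0]
  ]
}}

```text
time: 7.8
tool_pos: [0.5397, -0.1445, 0.1165]
tool_rot: [-0.001, 0.984, 0.178, -0.001]
contact_force: [0.4, -0.2, -0.4]
gripper_width: -0.006
grasp_force: 0.0
```

```bash
python3 -c "import st"
```

```text
t 7.8 TCP case mm [-29.7 -10.1 116.5] F case [-0.3 -0.3 -0.4] w -0.005596410291445342
tool axes in case
 [[ 0.01 -1.    0.  ]
 [-1.   -0.01  0.  ]
 [-0.   -0.   -1.  ]]
```

{"name": "play_rows", "arguments": {
  "commands": [
    [0, 0, 2, 0, 0, 0],
    [0, 0, 2, 0, 0, 0],
    [0, 0, 0, 0, 0, 0]
  ]
}}

```text
time: 8.05
tool_pos: [0.5402, -0.1445, 0.1136]
tool_rot: [-0.0, 0.984, 0.178, 0.0]
contact_force: [-0.8, 0.1, 0.3]
gripper_width: -0.0
grasp_force: 0.0
```

{"name": "play_rows", "arguments": {
  "commands": [
    [0, 0, 2, 0, 0, 0],
    [0, 0, 0, 0, 0, 0],
    [0, 0, 0, 0, 0, 0]
  ]
}}

```text
time: 8.3
tool_pos: [0.5405, -0.1446, 0.112]
tool_rot: [0.0, 0.984, 0.178, 0.0]
contact_force: [1.0, 0.0, 1.4]
gripper_width: 0.002
grasp_force: 0.6
```

{"name": "play_rows", "arguments": {
  "commands": [
    [0, 0, 1.5, 0, 0, 0],
    [0, 0, 1, 0, 0, 0],
    [0, 0, 0, 0, 0, 0],
    [0, 0, 0, 0, 0, 0],
    [0, 0, 0, 0, 0, 0]
  ]
}}

```text
time: 8.72
tool_pos: [0.5405, -0.1446, 0.1119]
tool_rot: [0.0, 0.984, 0.178, -0.0]
contact_force: [-6.2, 1.5, 12.6]
gripper_width: 0.002
grasp_force: 6.6
```

The fingertips stopped solidly at 98 mm, so the lid is shut. I'll lift clear and check.

{"name": "play_rows", "arguments": {
  "commands": [
    [0, 0, -8, 0, 0, 0],
    [0, 0, -30, 0, 0, 0],
    [0, 0, -40, 0, 0, 0],
    [0, 0, -40, 0, 0, 0],
    [0, 0, -30, 0, 0, 0]
  ]
}}

```text
time: 9.13
tool_pos: [0.5406, -0.1446, 0.2606]
tool_rot: [0.001, 0.984, 0.178, 0.001]
contact_force: [0.0, -0.2, 0.5]
gripper_width: -0.001
grasp_force: 0.0
```

{"name": "play_rows", "arguments": {
  "commands": [
    [0, 0, 0, 0, 0, 0],
    [0, 0, 0, 0, 0, 0],
    [0, 0, 0, 0, 0, 0]
  ]
}}

```text
time: 9.38
tool_pos: [0.5398, -0.1444, 0.2565]
tool_rot: [-0.0, 0.984, 0.178, -0.0]
contact_force: [0.1, 0.1, -1.0]
gripper_width: -0.004
grasp_force: 0.0
```

Run:
```python
import st,cv2
from plant import imaging
f=imaging.grab_frame("scene");cv2.imwrite("pics/s5.png",cv2.resize(f["image"][60:250,150:360,::-1],None,fx=3,fy=3))
```

```text
t 9.3833 TCP case mm [-29.7 -10.3 256.5] F case [ 0.1 -0.1 -1. ] w -0.0037965837225990835
tool axes in case
 [[ 0.01 -1.    0.  ]
 [-1.   -0.01  0.  ]
 [-0.   -0.   -1.  ]]
```

View pics/s5.png

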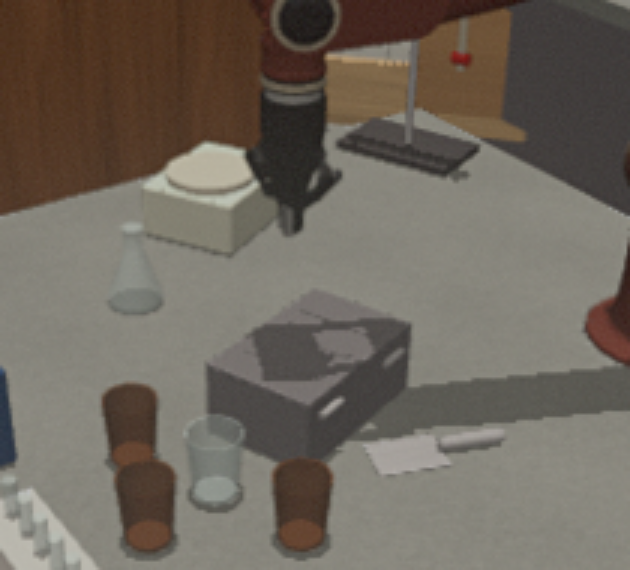

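The case is shut at (310,370) with no gap, the bystanders have not moved, and the hand is clear at (290,225).

```bash
python3 -c "
from plant import manip
print(manip.job_done())"
```

```text
the job is handed in; nothing more can be done
None
```

I pushed the flap flat over the vials, then pressed the lid fully shut and handed the job in at about 9.4 s; the last picture shows the hand clear and the visible bystanders unmoved, but the hand-in returned no verdict.

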